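# Level the small equipment shelf with a spirit level

### The arm

A 7-joint arm with a two-finger parallel gripper is mounted at the origin on a cart in front of the work surface, level with it; the furniture and walls round the work are solid. World frame = base frame: x ahead of the robot, y to its left, z up, the work surface at z = 0. Lengths are in mm, angles in rad, forces in N, time in s.
With the tool pointing down it reaches from about 350 to 775 mm from the base axis. Payload 3.1 kg.
Tool frame: the origin (TCP) lies on the centre line of the jaws, within the pads' length; the fingertips stand 19 mm ahead of it and the grasp point (between the pads) is the TCP (ctrl.finger_overhang is the distance from the TCP to the fingertips, in mm); z points along the fingers, y is the line along which they close (so a half turn about z gives the same grasp; the last joint's range is limited). The gripper opens to 85 mm and grips with 20 to 120 N. Pads are 22 mm wide; open, the fingers measure 114 mm over their backs; the gripper's body (76 mm by 85 mm) begins 54 mm behind the grasp point. The pads swing forward as they close: fully open they stand 13 mm farther back than shut.
Start: joints at [1.258, 0.311, 0.014, 1.512, -0.004, 1.319, -0.027], TCP at [147.159, -529.963, 250.304] pointing down, gripper open.
Joint ranges: [-2.7, 2.7], [-0.3, 1.91], [-1.27, 1.3], [0.12, 2.57], [-1.44, 4.58], [0.2, 2.03], [-3.05, 3.05]. Speed limits (rad/s): [2.79, 2.79, 3.14, 3.14, 3.14, 3.14, 3.14].

### API

Orientations are given as a unit quaternion [x, y, z, w].
In Python, from rig import monitor, eyes, job, ctrl gives the robot as it stands.
- The arm moves only by the shell command python3 -m pendant 'ROWS' [FORCE]. ROWS is JSON, a list of rows, each an object with "slide": the shift along the tool's x, y, z in m, a list of three; "rot": the turn, a rotation vector about the tool's x, y, z in rad, a list of three; "fingers": the closure, from 0 (fully open) to 1 (shut). In form: [{"slide": [dx, dy, dz], "rot": [ax, ay, az], "fingers": fingers}, ...]. A call has 1 to 5 rows; each row is the pose to reach, as a shift and turn from the pose commanded when the call began, along the tool's axes at that moment; what a row does not reach only later rows make up. A row lasts 1/10 s, in which the tool goes at most 50 mm and 8.59 degrees, less where a joint would pass 70% of its speed; a pose out of reach is approached as far as the arm can. A call with a gripper value outside its range is refused whole. The fingers move at their own pace and stop on an object; FORCE is the grip in N (left out, the last holds). Time passes only in rows, so rows that repeat a pose let the fingers close. It gives the time, the measured TCP pose, the force, the opening and the grip force at its end, in the units of the state.
- monitor.read_state(): the state, without advancing time (a new reading comes with each control period).
- eyes.capture(name): name is "scene" or "top" or "wrist"; returns (picture, depth): 420x560x3 uint8, red, green, blue; 420x560 float32, mm along the optical axis (not along the pixel's ray), 0 where there is no reading.
- eyes.camera_params(name): a dict with "fx", "fy", "cx", "cy" (pixels), "R" (3x3) and "t" (3): a world point X has camera coordinates R X + t. Camera axes: x right, y down, z forward; pixel columns grow to the right and rows downward; lengths in mm; the calibration is good to about 2 mm. A picture is of the moment at which its call begins: read the wrist's pose just before it. camera_params takes no time and is no camera call; for the wrist camera it gives the pose at the moment of the call.
- job.sign_off(): hands the job in; it is judged then, once.
The state is a dict: "time_s": time; "qpos": joint angles; "joint_vel": joint speeds; "joint_torque": joint torques, N m; "tcp_pos": TCP position; "tool_rot": TCP orientation; "force": force on the tool from outside, world axes, zero at the start; "ft_torque": the same for the moment, N m; "grip_width": opening from 0.0 (shut) to 1.0 (fully open); "gripper_force": force on a finger pad.
Only numpy, scipy, OpenCV 4.12 (cv2) and the standard library are available. Lean on these libraries where they do the work, as an engineer would, in place of code of your own. Each camera call takes 0.05 s, during which the arm holds its last target. There are 200 camera calls.

### The job

Stand the yellow spirit level lengthways in the middle of the small wooden shelf, let go of it, and only then turn the black knob of the shelf's screw foot until the bubble stays between the two black lines of the vial. Then press down on the top of the spirit level with a light steady force of about 10 N and finish while still pressing, with the bubble still between the lines. Leave the steel cup, the glue stick and the phone where they are.

Things in the scene. Friction and masses are not known exactly. Their poses are not given: they have to be found in the camera images.
- level: Yellow spirit level, 170 x 26 x 44 mm (x, y, z), 0.2 kg, upright on the worktop at the start. Origin: centre of its flat underside; x along it, z up. The lower 28 mm are a solid bar (grasp from above across the 26 mm). Mid-top lies the green vial, 78 mm long; the end blocks (39 to 85 mm from the middle, either side) are flat, 44 mm high: press there.
- bubble (a joint): Pale bubble, 18 mm long: displacement in m along the level's x from the vial's middle; 0 = centred, range -0.025 to 0.025. It runs to the higher end, 0.40 m per rad of slope (4 mm per 0.01 rad), and settles in about 1.5 s. The black lines stand at -13 and +13 mm: the bubble is between them within 4 mm of the middle.
- shelf_top (a point): Middle of the top face of the wooden shelf, 100 x 200 mm (x, y), 10 mm thick, about 60 mm above the worktop. z is the face's normal, y runs along the shelf away from the knob. It swings about an axle under its +y end (85 mm from this point); its knob end starts too low, by 0.025 to 0.06 rad. Its stand is fixed to the worktop.
- shelf: The same shelf as a body, with its knob; origin on its axle, 16 mm under the top face and 85 mm from the middle towards +y; axes as for shelf_top. It does not give noticeably under 25 N.
- knob_grip (a point): Grip point on the axis (z, up) of the round black knob, 43 mm diameter, 34 mm high, white line on top; 16 mm below its flat top, 17 mm above the shelf's top face, 145 mm from the shelf's middle towards -y. Clockwise seen from above raises that end: 0.03 rad of slope per rad of turn. 0.8 to 2.0 rad are needed, it turns beyond level, stays where left and takes 0.1 Nm.
- globe: Large globe in a white stand, fixed, an obstacle for the arm: origin under its middle, on the worktop. Its level ring reaches 0.21 m from the axis at 0.325 m height, the whole is about 0.52 m high, its feet spread 0.21 m. Swing past its front with the arm drawn in.
- steel_cup: Steel cup, 33 mm diameter, 63 mm high, a bystander behind the shelf; origin: centre of its underside.
- glue_stick: Glue stick with a green cap, 27 mm diameter, 91 mm high, a standing bystander; origin: centre of its underside.
- phone: Black phone, 148 x 72 x 9 mm (x, y, z), lying flat, a bystander; origin: centre of its underside.

How it is judged (in metres and radians):
On the way, in this order (a step that is already met when the one before it is completed fails the run):
1. the spirit level stands on the shelf, lengthways in its middle and let go, while the shelf still slopes (z of level in the frame of shelf_top between -0.006 and 0.006 m and x of level in the frame of shelf_top between -0.025 and 0.025 m and y of level in the frame of shelf_top between -0.035 and 0.035 m and angle between the x axis of level and the y axis of shelf_top, either way round below 0.15 rad and contact force between the fingers and level below 0.1 N and angle between shelf_top's own z axis and vertical above 0.015 rad), for 0.2 s.
2. the shelf is level and the bubble stands between the lines, with the level still on the shelf (z of level in the frame of shelf_top between -0.006 and 0.006 m and x of level in the frame of shelf_top between -0.025 and 0.025 m and y of level in the frame of shelf_top between -0.035 and 0.035 m and angle between the x axis of level and the y axis of shelf_top, either way round below 0.15 rad and angle between shelf_top's own z axis and vertical below 0.013 rad and value of joint bubble between -0.004 and 0.004 m), for 0.4 s.
At the end, for the whole second after the job is handed in: Level on the shelf (6 mm in height, 25 mm across, 35 mm along, 0.15 rad), shelf level within 0.013 rad, bubble within 4 mm of the middle, fingers pressing the level (over 2 N) so that it bears on the shelf with 5 to 30 N; cup, glue stick and phone within 20 mm of their start (all of step 2 and contact force between the fingers and level above 2 N and contact force between level and shelf between 5 and 30 N and distance of each of steel_cup, glue_stick, phone from where it was at the start of the episode below 0.02 m); the arm keeps its last pose, push and grip.
It fails at once if the steel cup is knocked away (distance of steel_cup from where it was at the start of the episode above 0.04 m).
It fails at once if the glue stick is knocked away (distance of glue_stick from where it was at the start of the episode above 0.04 m).
It fails at once if the phone is knocked away (distance of phone from where it was at the start of the episode above 0.04 m).
It also fails if it takes over 72 s, if anything falls off the work surface, if the arm or the gripper's body presses on something with over 40 N, if the wrist force passes 120 N, or if a joint passes its speed limit or range.

## Working session

There is one attempt and no reset: what is moved stays moved. The work goes in short steps, Python scripts to look and compute and a shell command to move; the robot and the scene stay as the last step left them, time stands still between calls to the robot, and variables do not carry over. Pictures are saved under pics/ and viewed, at most 10 in all, crops included, and the job is handed in when it is done.

```bash
mkdir -p pics; ls
python3 - <<'E'
from rig import monitor, eyes
import cv2,numpy as np
s=monitor.read_state();print({k:np.round(v,3) for k,v in s.items()})
for n in("scene","top"):
    p,d=eyes.capture(n);cv2.imwrite(f"pics/{n}0.png",p[:,:,::-1]);np.save(f"pics/{n}0.npy",d)
    c=eyes.camera_params(n);print(n,{k:np.round(v,3).tolist() for k,v in c.items()})
E
```

```text
pics
{'time_s': np.float64(0.0), 'qpos': array([ 1.258,  0.312,  0.014,  1.513, -0.004,  1.319, -0.027]), 'joint_vel': array([-0.001,  0.   , -0.001,  0.   ,  0.001, -0.001,  0.001]), 'joint_torque': array([ 0.0000e+00, -3.7991e+01,  1.4600e-01, -2.3060e+01,  1.2000e-02,
        1.4000e-02,  0.0000e+00]), 'tcp_pos': array([ 146.937, -529.288,  249.188]), 'tool_rot': array([ 0.991,  0.135, -0.   , -0.001]), 'force': array([-0.28 ,  0.436,  0.046]), 'ft_torque': array([-0.011, -0.001,  0.023]), 'gripper_force': np.float64(0.0), 'grip_width': np.float64(0.998)}
scene {'fx': 422.904, 'fy': 422.904, 'cx': 272.553, 'cy': 207.521, 'R': [[0.896, -0.444, -0.025], [-0.234, -0.425, -0.874], [0.378, 0.789, -0.485]], 't': [-575.515, 127.332, 1285.814]}
top {'fx': 491.115, 'fy': 491.115, 'cx': 277.932, 'cy': 207.957, 'R': [[-0.0, -1.0, -0.002], [-0.989, 0.001, -0.148], [0.148, 0.002, -0.989]], 't': [-190.516, 584.439, 1383.341]}
```

View pics/scene0.png

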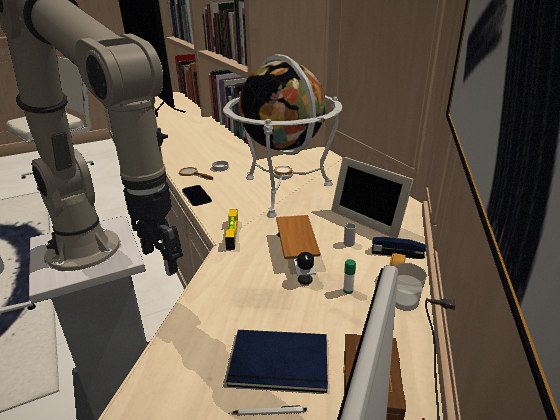

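View pics/top0.png

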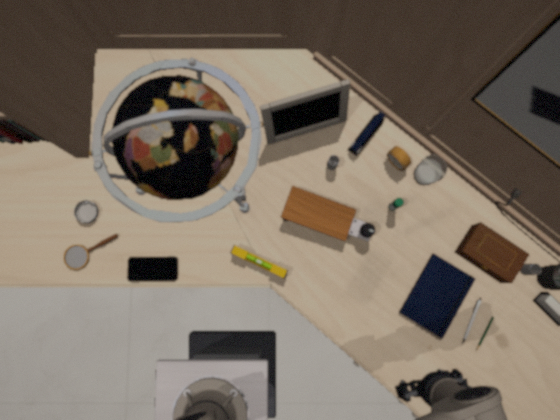

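```bash
cat > h.py <<'E'
import numpy as np,cv2
from rig import monitor,eyes
def P(n,d,uv,c=None):
    c=c or eyes.camera_params(n);uv=np.atleast_2d(uv);R=np.array(c["R"]);t=np.array(c["t"])
    z=np.array([d[int(round(v)),int(round(u))] for u,v in uv])
    X=np.c_[(uv[:,0]-c["cx"])/c["fx"]*z,(uv[:,1]-c["cy"])/c["fy"]*z,z]
    return (X-t)@R
def proj(n,X):
    c=eyes.camera_params(n);Y=np.atleast_2d(X)@np.array(c["R"]).T+np.array(c["t"])
    return np.c_[Y[:,0]/Y[:,2]*c["fx"]+c["cx"],Y[:,1]/Y[:,2]*c["fy"]+c["cy"]]
def cloud(n,d):
    v,u=np.mgrid[:420,:560];return P(n,d,np.c_[u.ravel(),v.ravel()]).reshape(420,560,3)
E
python3 - <<'E'
from h import *
p=cv2.imread("pics/top0.png");d=np.load("pics/top0.npy")
C=cloud("top",d)
cv2.imwrite("pics/c1.png",cv2.resize(p[170:290,220:420],None,fx=4,fy=4,interpolation=cv2.INTER_CUBIC))
hsv=cv2.cvtColor(p,cv2.COLOR_BGR2HSV)
def blob(m,nm):
    m=m&(d>0)
    n,l,s,c=cv2.connectedComponentsWithStats(m.astype(np.uint8));i=1+np.argmax(s[1:,4]);m=l==i
    X=C[m];r=cv2.minAreaRect(X[:,:2].astype(np.float32));print(nm,m.sum(),np.round(r[0],1),np.round(r[1],1),round(r[2],1),"z",np.round(np.percentile(X[:,2],[5,50,95]),1));print(np.round(cv2.boxPoints(r),0).tolist());return m
box=np.zeros(d.shape,bool);box[170:290,220:420]=1
z=C[:,:,2]
blob(box&(z>35)&(z<75)&(hsv[:,:,0]<15)&(hsv[:,:,1]>80),"shelf")
m=blob(box&(z>35)&(z<75)&(hsv[:,:,0]<15)&(hsv[:,:,1]>80),"shelf");X=C[m]
A=np.c_[X[:,:2],np.ones(len(X))];print("plane",np.linalg.lstsq(A,X[:,2],rcond=None)[0])
b2=box.copy();b2[:,:345]=0
blob(b2&(z>65),"knob")
b3=box.copy();b3[:235]=0;b3[:,300:]=0
blob(b3&(z>34)&(z<60),"level top")
blob(b3&(z>12)&(z<60),"level")
E
```

```text
shelf 1982 [ 569.1 -306.3] [198.4  99.6] 69.7 z [48.4 55.2 62. ]
[[488.0, -382.0], [581.0, -417.0], [650.0, -230.0], [557.0, -196.0]]
shelf 1982 [ 569.1 -306.3] [198.4  99.6] 69.7 z [48.4 55.2 62. ]
[[488.0, -382.0], [581.0, -417.0], [650.0, -230.0], [557.0, -196.0]]
plane [1.61291051e-02 4.49355545e-02 5.98664035e+01]
knob 177 [ 519.6 -441.3] [40.9 40.4] 87.6 z [71.8 80.3 85.6]
[[499.0, -461.0], [539.0, -463.0], [541.0, -422.0], [500.0, -420.0]]
level top 425 [ 432.2 -133.8] [172.   25.7] 64.7 z [37.3 42.2 47.6]
[[384.0, -206.0], [407.0, -217.0], [481.0, -62.0], [457.0, -51.0]]
level 553 [ 432.1 -133.8] [172.   26.7] 64.9 z [25.1 41.2 47.4]
[[384.0, -206.0], [408.0, -217.0], [481.0, -62.0], [456.0, -50.0]]
```

View pics/c1.png

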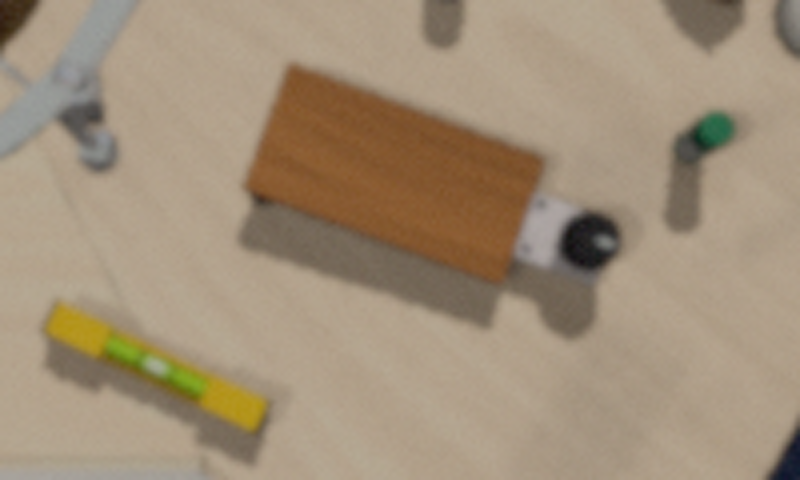

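The top crop agrees with the given sizes: the level is at crop (157,367), the shelf at (395,170) and the knob at (590,240), with the glue stick close by at (712,130). Next I'll compute the bystanders' clearances and the first move.

```bash
cat >> h.py <<'E'
from scipy.spatial.transform import Rotation as Ro
def go(x,y,z,az):
    """slide/rot to a tool-down pose, tool x at world azimuth az (deg)"""
    s=monitor.read_state();R=Ro.from_quat(s["tool_rot"])
    a=np.radians(az);T=Ro.from_matrix(np.c_[[np.cos(a),np.sin(a),0],[np.sin(a),-np.cos(a),0],[0,0,-1]])
    dp=np.array([x,y,z])-s["tcp_pos"]
    print("t",s["time_s"],"tcp",np.round(s["tcp_pos"],1),"slide",np.round(R.inv().apply(dp)/1000,4),"rot",np.round((R.inv()*T).as_rotvec(),3),"q",np.round(s["qpos"],2),"F",np.round(s["force"],1),"w",round(float(s["grip_width"]),3))
E
python3 - <<'E'
from h import *
d=np.load("pics/top0.npy");ds=np.load("pics/scene0.npy")
print("glue top,cup,phone",np.round(P("top",d,[[398,203],[334,161],[153,269]])))
print("globe ring L/R/near",np.round(P("top",d,[[98,150],[255,140],[185,217]])))
go(432,-134,120,64.8)
E
```

```text
glue top,cup,phone [[ 591. -528.   91.]
 [ 734. -360.    4.]
 [ 409.  175.    7.]]
globe ring L/R/near [[ 679.  232.  332.]
 [ 705. -137.  327.]
 [ 520.   23.  330.]]
t 0.1 tcp [ 147.  -529.4  249.4] slide [ 0.3804 -0.3044  0.1299] rot [-0.002 -0.001 -0.86 ] q [ 1.26  0.31  0.01  1.51 -0.    1.32 -0.03] F [0.6 0.3 0.4] w 1.001
```

```bash
python3 -m pendant '[{"slide":[0.19,-0.152,0.05],"rot":[0,0,-0.43],"fingers":0},{"slide":[0.19,-0.152,0.05],"rot":[0,0,-0.43],"fingers":0},{"slide":[0.19,-0.152,0.05],"rot":[0,0,-0.43],"fingers":0},{"slide":[0.19,-0.152,0.05],"rot":[0,0,-0.43],"fingers":0},{"slide":[0.19,-0.152,0.05],"rot":[0,0,-0.43],"fingers":0}]' 40; python3 -c "
from h import *
go(432,-134,120,64.8)"
```

```text
time_s: 0.6
tcp_pos: [290.2, -330.5, 199.6]
tool_rot: [0.939, 0.343, -0.0, -0.0]
force: [1.0, 0.5, 0.1]
grip_width: 1.002
gripper_force: 0.0
t 0.6 tcp [ 290.2 -330.5  199.6] slide [ 0.2351 -0.0587  0.0796] rot [-0.   -0.   -0.43] q [ 1.    0.13 -0.21  1.87  0.03  1.14 -0.09] F [1.  0.5 0.1] w 1.002
```

```bash
python3 -m pendant '[{"slide":[0.235,-0.059,0.08],"rot":[0,0,-0.43],"fingers":0},{"slide":[0.235,-0.059,0.08],"rot":[0,0,-0.43],"fingers":0},{"slide":[0.235,-0.059,0.08],"rot":[0,0,-0.43],"fingers":0},{"slide":[0.235,-0.059,0.08],"rot":[0,0,-0.43],"fingers":0},{"slide":[0.235,-0.059,0.08],"rot":[0,0,-0.43],"fingers":0}]'; python3 -m pendant '[{"slide":[0,0,0],"rot":[0,0,0],"fingers":0},{"slide":[0,0,0],"rot":[0,0,0],"fingers":0},{"slide":[0,0,0],"rot":[0,0,0],"fingers":0}]';python3 - <<'E'
from h import *
go(432,-134,24,64.8)
p,d=eyes.capture("wrist");cv2.imwrite("pics/w1.png",p[:,:,::-1])
C=cloud("wrist",d);np.save("pics/w1.npy",C)
m=(C[:,:,2]>25)&(C[:,:,2]<60)&(d>0)&(np.hypot(C[:,:,0]-432,C[:,:,1]+134)<110)
r=cv2.minAreaRect(C[m][:,:2].astype(np.float32));print(m.sum(),r)
E
```

```text
time_s: 1.1
tcp_pos: [428.7, -138.5, 121.2]
tool_rot: [0.844, 0.536, -0.0, 0.0]
force: [0.8, -0.9, 1.1]
grip_width: 1.001
gripper_force: 0.0
time_s: 1.4
tcp_pos: [427.5, -141.3, 121.8]
tool_rot: [0.845, 0.535, -0.001, 0.0]
force: [-1.0, 0.1, -0.1]
grip_width: 1.001
gripper_force: 0.0
t 1.4 tcp [ 427.5 -141.3  121.8] slide [0.0086 0.001  0.0978] rot [-0.001  0.001 -0.002] q [ 0.65  0.26 -0.44  1.94  0.14  0.96 -0.29] F [-1.   0.1 -0.1] w 1.001
7992 ((432.4688720703125, -136.95645141601562), (171.9255828857422, 26.384891510009766), 64.88250732421875)
```

View pics/w1.png

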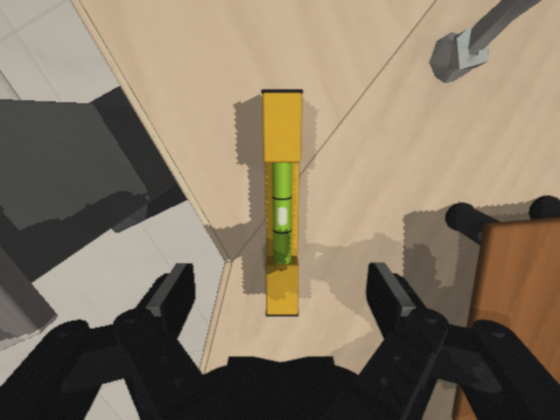

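The wrist view shows the level upright and centred between the fingers, with the vial at pixel (283,213). The two estimates agree to 3 mm, so I'll grasp.

```bash
python3 -m pendant '[{"slide":[0.007,0.001,0.05],"rot":[0,0,0],"fingers":0},{"slide":[0.007,0.001,0.08],"rot":[0,0,0],"fingers":0.2},{"slide":[0.007,0.001,0.098],"rot":[0,0,0],"fingers":0.3},{"slide":[0.007,0.001,0.098],"rot":[0,0,0],"fingers":0.5},{"slide":[0.007,0.001,0.098],"rot":[0,0,0],"fingers":0.5}]'; python3 -m pendant '[{"slide":[0,0,0],"rot":[0,0,0],"fingers":1},{"slide":[0,0,0],"rot":[0,0,0],"fingers":1},{"slide":[0,0,0],"rot":[0,0,0],"fingers":1},{"slide":[0,0,0],"rot":[0,0,0],"fingers":1},{"slide":[0,0,0],"rot":[0,0,0],"fingers":1}]' 40
```

```text
time_s: 1.95
tcp_pos: [432.1, -135.4, 24.4]
tool_rot: [0.845, 0.535, -0.0, 0.0]
force: [1.0, -0.9, -0.6]
grip_width: 0.496
gripper_force: 0.0
time_s: 2.45
tcp_pos: [433.3, -135.0, 25.5]
tool_rot: [0.845, 0.536, 0.001, 0.001]
force: [-2.3, -1.0, 6.5]
grip_width: 0.294
gripper_force: 41.6
```

```bash
python3 -m pendant '[{"slide":[0,0,-0.05],"rot":[0,0,0],"fingers":1},{"slide":[0,0,-0.1],"rot":[0,0,0],"fingers":1},{"slide":[0,0,-0.12],"rot":[0,0,0],"fingers":1},{"slide":[0,0,-0.12],"rot":[0,0,0],"fingers":1}]'; python3 -c "
from h import *
go(569,-306,130,69.7)"
```

```text
time_s: 2.85
tcp_pos: [434.9, -134.7, 147.4]
tool_rot: [0.844, 0.536, 0.003, 0.004]
force: [0.6, 0.3, -2.5]
grip_width: 0.294
gripper_force: 40.9
t 2.85 tcp [ 434.9 -134.7  147.4] slide [-0.0978  0.1941  0.0191] rot [ 0.009 -0.    -0.086] q [ 0.65  0.24 -0.46  1.91  0.12  1.02 -0.29] F [ 0.6  0.3 -2.5] w 0.294
```

```bash
python3 -m pendant '[{"slide":[-0.025,0.049,0],"rot":[0,0,-0.02],"fingers":1},{"slide":[-0.049,0.097,0.005],"rot":[0,0.01,-0.04],"fingers":1},{"slide":[-0.073,0.146,0.01],"rot":[0,0.02,-0.06],"fingers":1},{"slide":[-0.098,0.194,0.019],"rot":[0,0.047,-0.086],"fingers":1},{"slide":[-0.098,0.194,0.019],"rot":[0,0.047,-0.086],"fingers":1}]';python3 -m pendant '[{"slide":[0,0,0],"rot":[0,0,0],"fingers":1},{"slide":[0,0,0],"rot":[0,0,0],"fingers":1},{"slide":[0,0,0],"rot":[0,0,0],"fingers":1},{"slide":[0,0,0],"rot":[0,0,0],"fingers":1}]'
python3 - <<'E'
from h import *
go(569,-306,81,69.7)
p,d=eyes.capture("top");cv2.imwrite("pics/t2.png",p[:,:,::-1])
p,d=eyes.capture("wrist");C=cloud("wrist",d)
h=cv2.cvtColor(p,cv2.COLOR_RGB2HSV)
y=(h[:,:,0]>18)&(h[:,:,0]<60)&(h[:,:,1]>120)&(C[:,:,2]>85)&(d>0)
X=C[y];r=cv2.minAreaRect(X[:,:2].astype(np.float32));print(y.sum(),r)
A=np.c_[X[:,:2],np.ones(len(X))];print("lvl plane",np.linalg.lstsq(A,X[:,2],rcond=None)[0],np.percentile(X[:,2],[5,95]))
w=(h[:,:,0]<17)&(C[:,:,2]>40)&(C[:,:,2]<75)&(d>0)&(h[:,:,1]>80)
X=C[w];print(w.sum(),cv2.minAreaRect(X[:,:2].astype(np.float32)))
E
```

```text
time_s: 3.35
tcp_pos: [564.7, -312.0, 120.1]
tool_rot: [0.822, 0.569, 0.018, -0.013]
force: [-1.1, -0.2, -2.6]
grip_width: 0.298
gripper_force: 40.9
time_s: 3.75
tcp_pos: [565.6, -303.5, 125.0]
tool_rot: [0.82, 0.572, 0.02, -0.013]
force: [0.1, -0.7, -2.5]
grip_width: 0.294
gripper_force: 40.9
t 3.75 tcp [ 565.6 -303.5  125. ] slide [-0.0033  0.004   0.0439] rot [ 0.001 -0.047  0.003] q [ 0.74  0.62 -0.39  1.4   0.19  1.17 -0.01] F [ 0.1 -0.7 -2.5] w 0.294
15546 ((574.2057495117188, -285.6641540527344), (122.57038879394531, 28.911840438842773), 71.01837921142578)
lvl plane [5.83627728e-02 1.52019867e-01 1.49636002e+02] [127.2986159  148.28078206]
15336 ((657.1696166992188, -352.0834045410156), (206.33798217773438, 317.96868896484375), 62.17832565307617)
```

```bash
python3 -m pendant '[{"slide":[-0.003,0.004,0.02],"rot":[0,0,0],"fingers":1},{"slide":[-0.003,0.004,0.034],"rot":[0,0,0],"fingers":1},{"slide":[-0.003,0.004,0.041],"rot":[0,0,0],"fingers":1},{"slide":[-0.003,0.004,0.041],"rot":[0,0,0],"fingers":1},{"slide":[-0.003,0.004,0.041],"rot":[0,0,0],"fingers":1}]';python3 - <<'E'
from h import *
p,d=eyes.capture("scene");u,v=proj("scene",[569,-306,80])[0].astype(int);print(u,v)
cv2.imwrite("pics/s3.png",cv2.resize(p[v-50:v+50,u-65:u+65,::-1],None,fx=6,fy=6,interpolation=cv2.INTER_CUBIC))
E
```

```text
time_s: 4.35
tcp_pos: [569.5, -307.6, 84.1]
tool_rot: [0.82, 0.572, 0.02, -0.013]
force: [0.1, 0.2, -3.1]
grip_width: 0.296
gripper_force: 40.9
296 226
```

View pics/s3.png

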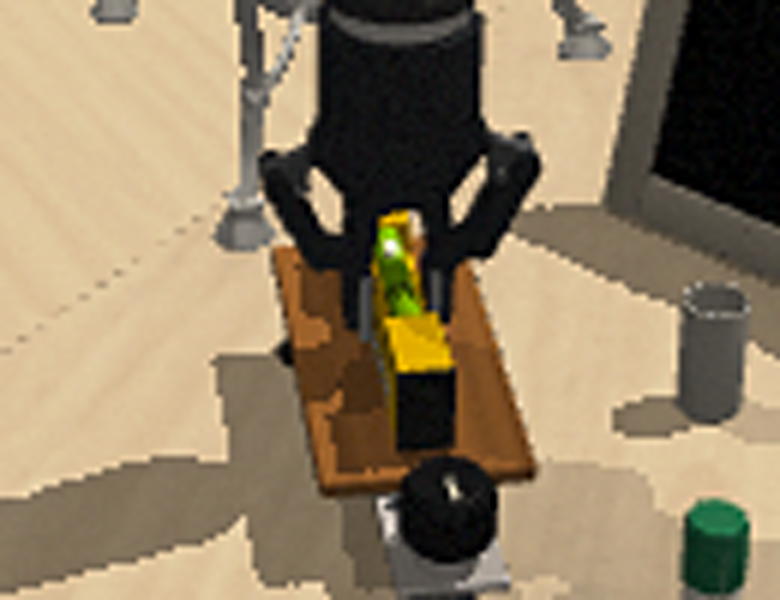

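The level sits centred across the shelf, with its end at crop (425,410) and a small gap underneath. I'll lower it until it touches.

```bash
python3 -m pendant '[{"slide":[0,0,0.002],"rot":[0,0,0],"fingers":1},{"slide":[0,0,0.003],"rot":[0,0,0],"fingers":1},{"slide":[0,0,0.003],"rot":[0,0,0],"fingers":1}]';python3 -m pendant '[{"slide":[0,0,0.001],"rot":[0,0,0],"fingers":1},{"slide":[0,0,0.001],"rot":[0,0,0],"fingers":1}]'
```

```text
time_s: 4.7
tcp_pos: [569.7, -307.7, 81.5]
tool_rot: [0.82, 0.571, 0.02, -0.012]
force: [-0.1, 0.5, 0.5]
grip_width: 0.296
gripper_force: 41.1
time_s: 4.9
tcp_pos: [569.7, -307.8, 81.5]
tool_rot: [0.82, 0.571, 0.02, -0.012]
force: [-2.0, 0.7, 5.8]
grip_width: 0.293
gripper_force: 41.9
```

```bash
python3 -m pendant '[{"slide":[0,0,0],"rot":[0,0,0],"fingers":0.4},{"slide":[0,0,0],"rot":[0,0,0],"fingers":0.3},{"slide":[0,0,0],"rot":[0,0,0],"fingers":0.3},{"slide":[0,0,0],"rot":[0,0,0],"fingers":0.3},{"slide":[0,0,0],"rot":[0,0,0],"fingers":0.3}]';python3 -m pendant '[{"slide":[0,0,-0.02],"rot":[0,0,0],"fingers":0.3},{"slide":[0,0,-0.06],"rot":[0,0,0],"fingers":0.2},{"slide":[0,0,-0.1],"rot":[0,-0.047,0],"fingers":0.2},{"slide":[0,0,-0.1],"rot":[0,-0.047,0],"fingers":0},{"slide":[0,0,-0.1],"rot":[0,-0.047,0],"fingers":0}]'
python3 - <<'E'
from h import *
for a in (-65.3,-20.3,24.7): go(519,-442,150,a)
p,d=eyes.capture("wrist");cv2.imwrite("pics/w4.png",p[:,:,::-1])
C=cloud("wrist",d);h=cv2.cvtColor(p,cv2.COLOR_RGB2HSV)
y=(h[:,:,0]>18)&(h[:,:,0]<75)&(h[:,:,1]>120)&(C[:,:,2]>60)&(d>0)
print(y.sum(),cv2.minAreaRect(C[y][:,:2].astype(np.float32)))
E
```

```text
time_s: 5.4
tcp_pos: [569.5, -307.6, 79.7]
tool_rot: [0.82, 0.571, 0.02, -0.013]
force: [0.4, -0.8, -1.3]
grip_width: 0.7
gripper_force: 0.0
time_s: 5.9
tcp_pos: [568.8, -311.5, 181.4]
tool_rot: [0.82, 0.572, 0.002, 0.002]
force: [-1.1, 0.2, -0.4]
grip_width: 0.999
gripper_force: 0.0
t 5.9 tcp [ 568.8 -311.5  181.4] slide [-0.1397 -0.0018  0.0314] rot [ 0.003 -0.006  2.358] q [ 0.71  0.58 -0.38  1.31  0.22  1.28 -0.03] F [-1.1  0.2 -0.4] w 0.999
t 5.9 tcp [ 568.8 -311.5  181.4] slide [-0.1397 -0.0018  0.0314] rot [ 0.004 -0.004  1.572] q [ 0.71  0.58 -0.38  1.31  0.22  1.28 -0.03] F [-1.1  0.2 -0.4] w 0.999
t 5.9 tcp [ 568.8 -311.5  181.4] slide [-0.1397 -0.0018  0.0314] rot [ 0.005 -0.002  0.787] q [ 0.71  0.58 -0.38  1.31  0.22  1.28 -0.03] F [-1.1  0.2 -0.4] w 0.999
6991 ((568.3897094726562, -310.9407958984375), (168.1371612548828, 25.873523712158203), 69.75144958496094)
```

View pics/w4.png

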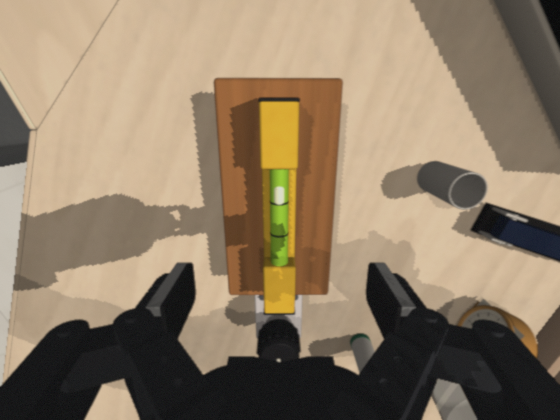

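The level stands free in the middle of the shelf, about 4 mm off centre, with its bubble at pixel (280,195) towards the high end. Next is the knob, starting 0.8 rad back so that the turn is symmetric.

```bash
python3 -m pendant '[{"slide":[-0.03,0,0],"rot":[0,0,-0.15],"fingers":0},{"slide":[-0.07,0,0],"rot":[0,0,-0.3],"fingers":0},{"slide":[-0.11,0,0],"rot":[0,0,-0.45],"fingers":0},{"slide":[-0.14,-0.002,0],"rot":[0,0,-0.6],"fingers":0},{"slide":[-0.14,-0.002,0],"rot":[0,0,-0.75],"fingers":0}]';python3 -m pendant '[{"slide":[0,0,0],"rot":[0,0,-0.05],"fingers":0.1},{"slide":[0,0,0],"rot":[0,0,-0.05],"fingers":0.1},{"slide":[0,0,0],"rot":[0,0,-0.05],"fingers":0.1}]'
python3 - <<'E'
from h import *
go(518.5,-443,71,115.5)
p,d=eyes.capture("wrist");C=cloud("wrist",d);g=p.max(2)
k=(C[:,:,2]>70)&(C[:,:,2]<95)&(d>0)&(np.hypot(C[:,:,0]-519,C[:,:,1]+442)<35)
print(k.sum(),cv2.minEnclosingCircle(C[k][:,:2].astype(np.float32)),np.percentile(C[k][:,2],[5,50,95]))
E
```

```text
time_s: 6.45
tcp_pos: [510.9, -450.4, 176.3]
tool_rot: [0.556, 0.831, -0.003, -0.001]
force: [-0.2, -1.2, -0.9]
grip_width: 1.001
gripper_force: 0.0
time_s: 6.75
tcp_pos: [516.5, -442.2, 178.1]
tool_rot: [0.534, 0.846, 0.0, -0.0]
force: [0.8, -0.3, 0.2]
grip_width: 0.896
gripper_force: 0.0
t 6.75 tcp [ 516.5 -442.2  178.1] slide [-0.0017  0.0014  0.1071] rot [ 0.    -0.001 -0.   ] q [ 0.97  0.68 -0.52  1.2   0.33  1.35  0.92] F [ 0.8 -0.3  0.2] w 0.896
2011 ((519.9354248046875, -444.7901611328125), 21.643016815185547) [74.94638491 82.23797064 83.70832587]
```

```bash
python3 -m pendant '[{"slide":[-0.002,0.002,0.05],"rot":[0,0,0],"fingers":0.1},{"slide":[-0.002,0.002,0.08],"rot":[0,0,0],"fingers":0.1},{"slide":[-0.002,0.002,0.107],"rot":[0,0,0],"fingers":0.1},{"slide":[-0.002,0.002,0.107],"rot":[0,0,0],"fingers":0.1},{"slide":[-0.002,0.002,0.107],"rot":[0,0,0],"fingers":0.3}]';python3 -m pendant '[{"slide":[0,0,0],"rot":[0,0,0],"fingers":0.4},{"slide":[0,0,0],"rot":[0,0,0],"fingers":0.6},{"slide":[0,0,0],"rot":[0,0,0],"fingers":0.7},{"slide":[0,0,0],"rot":[0,0,0],"fingers":1},{"slide":[0,0,0],"rot":[0,0,0],"fingers":1}]' 40
```

```text
time_s: 7.3
tcp_pos: [520.2, -443.4, 72.8]
tool_rot: [0.533, 0.846, 0.0, 0.001]
force: [0.5, -0.4, 1.1]
grip_width: 0.751
gripper_force: 0.0
time_s: 7.8
tcp_pos: [519.5, -445.7, 75.8]
tool_rot: [0.534, 0.846, -0.002, 0.002]
force: [-4.4, -0.6, 5.5]
grip_width: 0.456
gripper_force: 40.0
```

```bash
python3 -m pendant '[{"slide":[0,0,-0.001],"rot":[0,0,0.08],"fingers":1},{"slide":[0,0,-0.002],"rot":[0,0,0.16],"fingers":1},{"slide":[0,0,-0.003],"rot":[0,0,0.24],"fingers":1},{"slide":[0,0,-0.004],"rot":[0,0,0.32],"fingers":1},{"slide":[0,0,-0.004],"rot":[0,0,0.32],"fingers":1}]'
python3 - <<'E'
from h import *
p,d=eyes.capture("scene");u,v=proj("scene",[545,-375,75])[0].astype(int)
cv2.imwrite("pics/s5.png",cv2.resize(p[v-50:v+50,u-65:u+65,::-1],None,fx=6,fy=6,interpolation=cv2.INTER_CUBIC))
p,d=eyes.capture("top");C=cloud("top",d);h=cv2.cvtColor(p,cv2.COLOR_RGB2HSV);z=C[:,:,2]
m=(d>0)&(h[:,:,0]<15)&(h[:,:,1]>80)&(z>35)&(z<75)&(np.hypot(C[:,:,0]-569,C[:,:,1]+306)<110)
X=C[m];A=np.c_[X[:,:2],np.ones(len(X))];print("plane",m.sum(),np.linalg.lstsq(A,X[:,2],rcond=None)[0]@[.347,.938,0])
E
```

```text
time_s: 8.3
tcp_pos: [518.9, -445.6, 78.2]
tool_rot: [0.662, 0.75, -0.002, 0.002]
force: [-2.8, -1.7, 2.5]
grip_width: 0.453
gripper_force: 40.8
plane 1252 0.042499058786877875
```

View pics/s5.png

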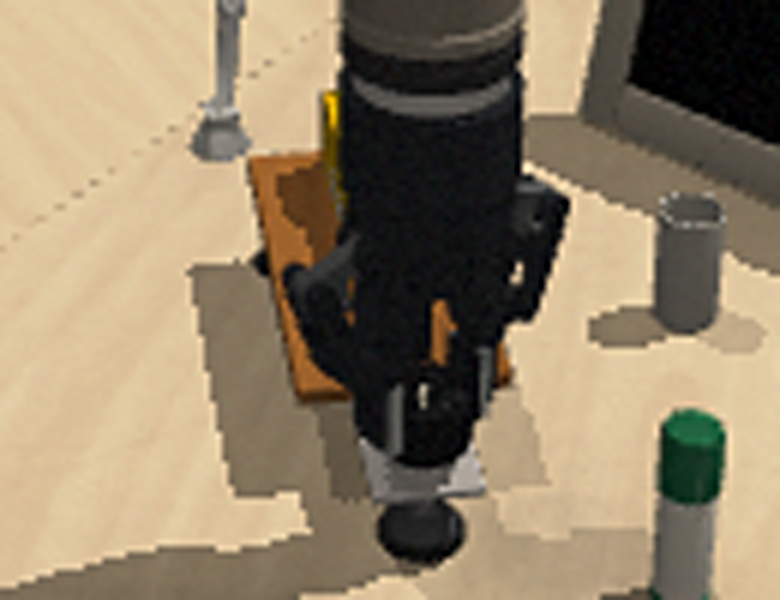

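The pads hold the knob at crop (425,410) and the slope is dropping. I'll keep turning.

```bash
python3 -m pendant '[{"slide":[0,0,-0.001],"rot":[0,0,0.12],"fingers":1},{"slide":[0,0,-0.002],"rot":[0,0,0.24],"fingers":1},{"slide":[0,0,-0.002],"rot":[0,0,0.36],"fingers":1},{"slide":[0,0,-0.003],"rot":[0,0,0.48],"fingers":1},{"slide":[0,0,-0.004],"rot":[0,0,0.6],"fingers":1}]';python3 -m pendant '[{"slide":[0,0,-0.001],"rot":[0,0,0.1],"fingers":1},{"slide":[0,0,-0.002],"rot":[0,0,0.2],"fingers":1},{"slide":[0,0,-0.002],"rot":[0,0,0.3],"fingers":1},{"slide":[0,0,-0.003],"rot":[0,0,0.4],"fingers":1},{"slide":[0,0,-0.003],"rot":[0,0,0.4],"fingers":1}]'
cat > look.py <<'E'
from h import *
import sys
s=monitor.read_state();print(s["time_s"],np.round(s["qpos"],2))
p,d=eyes.capture("top");C=cloud("top",d);h=cv2.cvtColor(p,cv2.COLOR_RGB2HSV);z=C[:,:,2]
m=(d>0)&(h[:,:,0]<15)&(h[:,:,1]>80)&(z>35)&(z<75)&(np.hypot(C[:,:,0]-569,C[:,:,1]+306)<110)
X=C[m];A=np.c_[X[:,:2],np.ones(len(X))];print("slope",m.sum(),np.linalg.lstsq(A,X[:,2],rcond=None)[0]@[.347,.938,0])
cv2.imwrite(sys.argv[1],cv2.resize(p[170:250,265:385,::-1],None,fx=6,fy=6,interpolation=cv2.INTER_CUBIC))
E
python3 look.py pics/t6.png
```

```text
time_s: 8.9
tcp_pos: [518.0, -444.7, 82.0]
tool_rot: [0.854, 0.52, -0.001, 0.0]
force: [-5.5, -1.7, 4.6]
grip_width: 0.452
gripper_force: 41.1
time_s: 9.4
tcp_pos: [517.9, -443.9, 84.6]
tool_rot: [0.94, 0.341, -0.001, -0.0]
force: [-4.8, 0.3, 5.1]
grip_width: 0.456
gripper_force: 41.2
9.4 [ 0.8   0.71 -0.2   1.31  0.15  1.13 -0.29]
slope 1256 0.010419704685626589
```

View pics/t6.png

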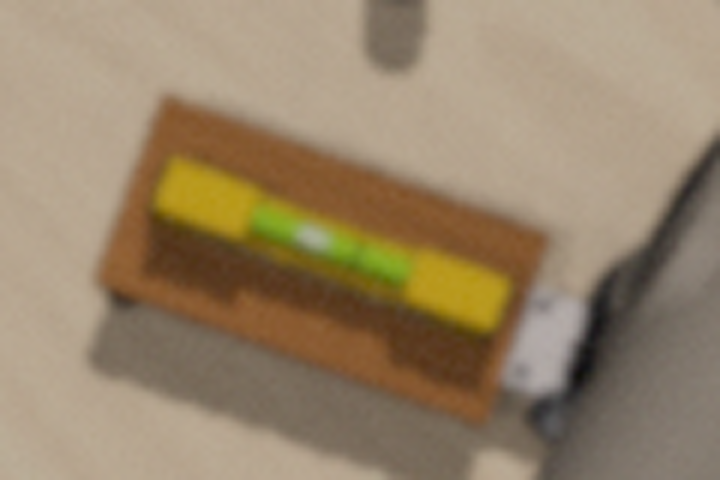

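The bubble, at crop (313,237), is still high-side of the vial's middle (332,245) and unsettled, and the remaining slope is about 0.01. I'll add 0.3 rad, wait, then measure the bubble by code.

```bash
cat > bub.py <<'E'
from h import *
off=[]
for i in range(3):
    p,d=eyes.capture("top");h=cv2.cvtColor(p,cv2.COLOR_RGB2HSV).astype(int)
    v,u=np.mgrid[:420,:560];box=(u>280)&(u<352)&(v>180)&(v<235)
    L=box&(h[:,:,0]>20)&(h[:,:,0]<75)&(h[:,:,1]>110)
    C=cloud("top",d);r=cv2.minAreaRect(np.c_[u[L],v[L]].astype(np.float32))
    c,b=np.array(r[0]),cv2.boxPoints(r);e=[b[1]-b[0],b[2]-b[1]];e=max(e,key=np.linalg.norm);n=np.linalg.norm(e);e=e/n
    if e[0]<0:e=-e
    q=np.stack([u-c[0],v-c[1]],-1);s=q@e;t=q@[-e[1],e[0]]
    V=box&(abs(s)<.26*n)&(abs(t)<2.5)
    w=np.clip(130-h[:,:,1],0,None)*V*(h[:,:,2]>120)
    G=V&(h[:,:,0]>34)&(h[:,:,0]<75)
    off.append((w*s).sum()/w.sum()*170/n)
print("level px",np.round(c,1),n,"bubble mm (+ = knob side)",np.round(off,1))
E
python3 -m pendant '[{"slide":[0,0,-0.001],"rot":[0,0,0.1],"fingers":1},{"slide":[0,0,-0.002],"rot":[0,0,0.2],"fingers":1},{"slide":[0,0,-0.002],"rot":[0,0,0.3],"fingers":1},{"slide":[0,0,-0.002],"rot":[0,0,0.3],"fingers":1},{"slide":[0,0,-0.002],"rot":[0,0,0.3],"fingers":1}]'
for i in 1 2 3; do python3 -m pendant '[{"slide":[0,0,0],"rot":[0,0,0],"fingers":1},{"slide":[0,0,0],"rot":[0,0,0],"fingers":1},{"slide":[0,0,0],"rot":[0,0,0],"fingers":1},{"slide":[0,0,0],"rot":[0,0,0],"fingers":1},{"slide":[0,0,0],"rot":[0,0,0],"fingers":1}]' >/dev/null; done
python3 look.py pics/t7.png; python3 bub.py
```

```text
time_s: 9.95
tcp_pos: [517.9, -443.3, 86.7]
tool_rot: [0.98, 0.197, -0.001, -0.001]
force: [-6.9, -0.0, 6.9]
grip_width: 0.451
gripper_force: 41.3
11.45 [ 0.76  0.7  -0.13  1.31  0.1   1.13 -0.55]
slope 1225 0.0008548660851715819
level px [319.6 210.7] 61.09017 bubble mm (+ = knob side) [-1.1 -1.2 -1.3]
```

View pics/t7.png

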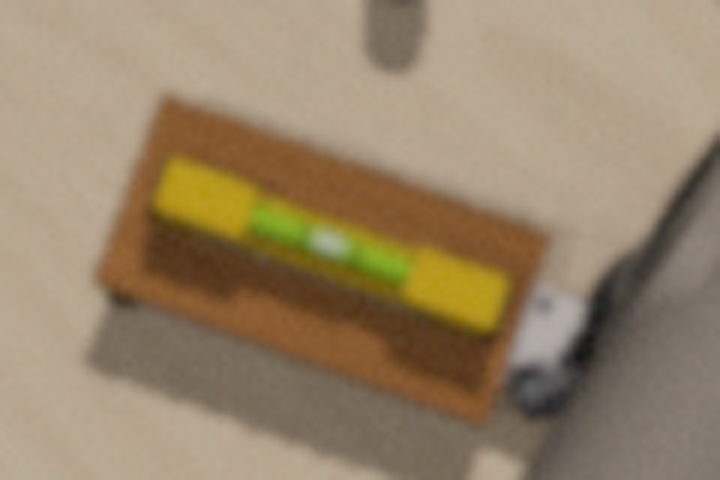

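The bubble is between the lines, at crop (329,242) and about 1 mm off. I'll release the knob and retreat upwards.

```bash
python3 -m pendant '[{"slide":[0,0,0],"rot":[0,0,0],"fingers":0.4},{"slide":[0,0,0],"rot":[0,0,0],"fingers":0.25},{"slide":[0,0,0],"rot":[0,0,0],"fingers":0.25},{"slide":[0,0,0],"rot":[0,0,0],"fingers":0.25}]';python3 -m pendant '[{"slide":[0,0,-0.03],"rot":[0,0,0],"fingers":0.25},{"slide":[0,0,-0.07],"rot":[0,0,0],"fingers":0.25},{"slide":[0,0,-0.1],"rot":[0,0,0],"fingers":0.25},{"slide":[0,0,-0.1],"rot":[0,0,0],"fingers":0.5},{"slide":[0,0,-0.1],"rot":[0,0,0],"fingers":1}]'
for i in 1 2; do python3 -m pendant '[{"slide":[0,0,0],"rot":[0,0,0],"fingers":1},{"slide":[0,0,0],"rot":[0,0,0],"fingers":1},{"slide":[0,0,0],"rot":[0,0,0],"fingers":1},{"slide":[0,0,0],"rot":[0,0,0],"fingers":1},{"slide":[0,0,0],"rot":[0,0,0],"fingers":1}]'; done
python3 look.py pics/t8.png; python3 bub.py; python3 -c "
from h import *
c=np.array([568.4,-310.9]);e=np.array([.347,.938])
p,d=eyes.capture('top')
for k in(-60,60):print(proj('top',[*(c+k*e),104]),P('top',d,proj('top',[*(c+k*e),104])))
go(*(c-58*e),140,69.7)"
```

```text
time_s: 12.05
tcp_pos: [521.0, -443.0, 85.7]
tool_rot: [0.98, 0.198, 0.001, 0.0]
force: [0.0, -0.7, 0.3]
grip_width: 0.751
gripper_force: 0.0
time_s: 12.55
tcp_pos: [520.7, -443.6, 186.7]
tool_rot: [0.98, 0.197, 0.002, 0.001]
force: [-0.5, 0.2, -0.6]
grip_width: 0.415
gripper_force: 0.0
time_s: 13.05
tcp_pos: [519.8, -443.4, 185.3]
tool_rot: [0.98, 0.197, 0.001, 0.0]
force: [0.3, 0.5, 0.3]
grip_width: 0.001
gripper_force: 0.0
time_s: 13.55
tcp_pos: [519.9, -443.6, 185.8]
tool_rot: [0.98, 0.197, 0.001, 0.001]
force: [0.1, -0.5, 0.6]
grip_width: 0.001
gripper_force: 0.0
13.55 [ 0.76  0.63 -0.14  1.19  0.08  1.33 -0.55]
slope 1270 -0.0010891090234225252
level px [319.4 210.7] 61.42831 bubble mm (+ = knob side) [-1.2 -1.1 -0.8]
[[341.57839675 217.81581071]] [[ 547.51603537 -367.116344    104.49600237]]
[[300.83949556 202.99502684]] [[ 589.3154965  -254.64687171  103.40240885]]
t 13.8 tcp [ 519.9 -443.5  185.8] slide [ 0.0563 -0.0612  0.0458] rot [ 0.002 -0.001 -0.82 ] q [ 0.76  0.63 -0.14  1.19  0.08  1.33 -0.55] F [-0.2  0.1 -0.1] w 0.0
```

The level's top face is at z≈104 and the bubble is steady. I'll move over the knob-side end block.

```bash
python3 -m pendant '[{"slide":[0.03,-0.03,0.01],"rot":[0,0,0],"fingers":1},{"slide":[0.056,-0.061,0.03],"rot":[0,0,0],"fingers":1},{"slide":[0.056,-0.061,0.046],"rot":[0,0,0],"fingers":1},{"slide":[0.056,-0.061,0.046],"rot":[0,0,0],"fingers":1},{"slide":[0.056,-0.061,0.046],"rot":[0,0,0],"fingers":1}]';python3 -m pendant '[{"slide":[0,0,0],"rot":[0,0,0],"fingers":1},{"slide":[0,0,0],"rot":[0,0,0],"fingers":1},{"slide":[0,0,0.008],"rot":[0,0,0],"fingers":1},{"slide":[0,0,0.012],"rot":[0,0,0],"fingers":1},{"slide":[0,0,0.012],"rot":[0,0,0],"fingers":1}]';python3 -m pendant '[{"slide":[0,0,0.002],"rot":[0,0,0],"fingers":1},{"slide":[0,0,0.004],"rot":[0,0,0],"fingers":1},{"slide":[0,0,0.004],"rot":[0,0,0],"fingers":1}]'
```

```text
time_s: 14.3
tcp_pos: [547.3, -367.2, 139.9]
tool_rot: [0.981, 0.196, 0.0, 0.001]
force: [0.4, -1.7, 1.0]
grip_width: -0.004
gripper_force: 0.0
time_s: 14.8
tcp_pos: [547.2, -365.4, 126.4]
tool_rot: [0.98, 0.197, -0.0, -0.0]
force: [-0.6, 0.2, 0.0]
grip_width: -0.002
gripper_force: 0.0
time_s: 15.1
tcp_pos: [547.9, -365.5, 123.4]
tool_rot: [0.98, 0.197, 0.001, 0.0]
force: [0.4, -0.2, -0.2]
grip_width: 0.004
gripper_force: 0.0
```

```bash
python3 -m pendant '[{"slide":[0,0,0.001],"rot":[0,0,0],"fingers":1},{"slide":[0,0,0.001],"rot":[0,0,0],"fingers":1},{"slide":[0,0,0.001],"rot":[0,0,0],"fingers":1}]';python3 -m pendant '[{"slide":[0,0,0.001],"rot":[0,0,0],"fingers":1},{"slide":[0,0,0.001],"rot":[0,0,0],"fingers":1},{"slide":[0,0,0.001],"rot":[0,0,0],"fingers":1}]'
```

```text
time_s: 15.4
tcp_pos: [548.3, -365.7, 123.1]
tool_rot: [0.98, 0.197, 0.001, 0.001]
force: [-1.1, 0.7, 1.3]
grip_width: 0.002
gripper_force: 0.9
time_s: 15.7
tcp_pos: [548.3, -365.7, 123.1]
tool_rot: [0.98, 0.197, 0.001, 0.001]
force: [-1.6, 1.6, 6.3]
grip_width: 0.001
gripper_force: 2.8
```

```bash
python3 -m pendant '[{"slide":[0,0,0.001],"rot":[0,0,0],"fingers":1},{"slide":[0,0,0.001],"rot":[0,0,0],"fingers":1},{"slide":[0,0,0.001],"rot":[0,0,0],"fingers":1},{"slide":[0,0,0.001],"rot":[0,0,0],"fingers":1},{"slide":[0,0,0.001],"rot":[0,0,0],"fingers":1}]'; for i in 1 2 3; do python3 -m pendant '[{"slide":[0,0,0],"rot":[0,0,0],"fingers":1},{"slide":[0,0,0],"rot":[0,0,0],"fingers":1},{"slide":[0,0,0],"rot":[0,0,0],"fingers":1},{"slide":[0,0,0],"rot":[0,0,0],"fingers":1},{"slide":[0,0,0],"rot":[0,0,0],"fingers":1}]'|grep -E "^force|time|tcp"; done; python3 bub.py; python3 look.py pics/t9.png
```

```text
time_s: 16.2
tcp_pos: [548.4, -365.7, 123.0]
tool_rot: [0.98, 0.197, 0.001, 0.001]
force: [-2.5, 2.0, 8.5]
grip_width: 0.0
gripper_force: 4.5
time_s: 16.7
tcp_pos: [548.4, -365.8, 123.1]
force: [-2.5, 2.5, 9.3]
time_s: 17.2
tcp_pos: [548.4, -365.8, 123.1]
force: [-2.5, 1.9, 8.8]
time_s: 17.7
tcp_pos: [548.4, -365.8, 123.1]
force: [-2.8, 1.4, 8.7]
level px [311.  207.4] 42.69075 bubble mm (+ = knob side) [34.8 35.6 34.2]
17.85 [ 0.66  0.62 -0.15  1.36  0.1   1.16 -0.68]
slope 810 -0.0005582733206998167
```

View pics/t9.png

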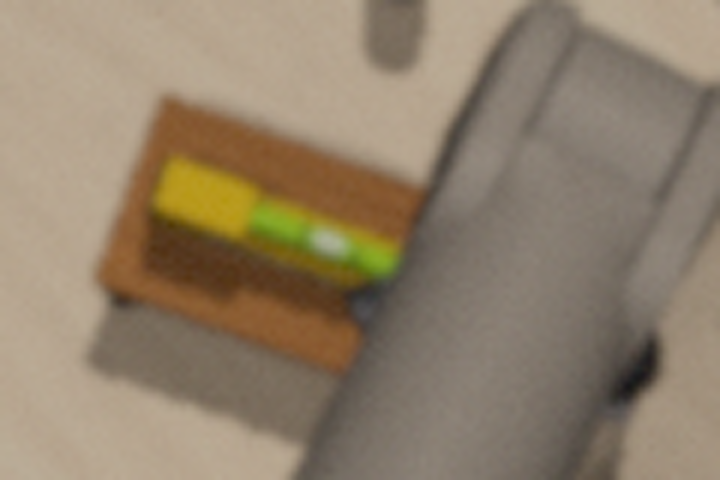

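The level hasn't moved and the bubble still stands at crop (329,242). The "35 mm" reading only comes from the arm hiding half of the level. The push is steady at about 9 N, so I'll hand in.

```bash
python3 -c "
from rig import job
print(job.sign_off())"
```

```text
the job is handed in; nothing more can be done
None
```

I handed the job in at about 18 s, still pressing the level at about 9 N, with the bubble about 1 mm from the middle, the shelf within about 0.001 rad of level, and no contact made with the cup, glue stick or phone; no verdict came back.

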